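# Clamp the split breakfast board

### The job

The breakfast board has come apart along its middle and its two halves lie side by side with glue already on the joint. Stand the one-hand bar clamp astride the middle of the board, grip on the robot's side and one jaw outside each long edge, with the trigger let out; then pump the trigger until the jaws have drawn the halves tightly together. Finish while still holding the trigger squeezed so that the jaws keep pressing, firmly but without crushing the soft wood, and leave the other things where they stand.

Things in the scene. Friction and masses are not known exactly. Their poses are not given: they have to be found in the camera images.
- clamp: the one-hand bar clamp, grey plastic on an 8 mm wide steel bar (z 40 to 58 mm), loose, 0.45 kg, 330 mm long, 170 mm high, standing on its 40 mm wide jaws. Origin level with the jaw tips, under the bar; x runs along the bar from the grip end to the far jaw, z up. Housing and foot x -177 to -96, up to 38 mm wide, up to z 86. It slides on the worktop to centre itself between closing fingers
- near_jaw (a point): middle of the near jaw pad's pressing face, 10 mm above the clamp's underside, at x = -90 mm; it is fixed to the clamp's housing and faces +x. Pads are 36 mm wide, z 3 to 36 mm
- far_jaw (a point): middle of the far jaw pad's pressing face, 10 mm above the clamp's underside; this jaw (40 mm wide, 44 mm high, 28 mm thick behind the face) sits on the bar's end and moves with it
- grip (a point): middle of the fixed grey upright grip, 135 mm above the clamp's underside, at x = -149 mm: 24 mm along x (back face x = -161), 28 mm across, z 82 to 168, a black 34 x 31 mm butt on top up to z 170. Pinch it across (in y), firmly, to carry (it balances 75 mm ahead of the grip); to pump, close the fingers along x round grip and trigger together, 66 mm over both at rest, about 43 mm fully pulled
- trigger_pad (a point): middle of the aluminium trigger, 135 mm above the clamp's underside: 10 mm thick along x, 20 mm wide, z 86 to 158; it stands in front of the grip, towards the far jaw, its front face at x = -95 mm when let out
- trigger (a joint): trigger angle, rad: 0 let out by its spring, 0.22 fully pulled towards the grip (about 24 mm at the pad, 109 mm from its pivot). The spring takes 2.5 N at the pad when out and 4 N when in. Once the jaws are tight a pull stalls clearly before its stop, below 0.2
- bar (a joint): how far the bar is drawn in, m (0 to 0.09): the jaws stand 0.195 minus this apart. A full pull draws about 12 mm; letting out leaves it there (ratchet, never goes back). Pushed by hand it slides in at about 4 N. Tight jaws press with about as much as the squeeze on the trigger, up to 1.4 times: grip with 15 to 25 N; 40 N or more can crush the wood
- half_a: the half of the breakfast board nearer the robot: wood, 65 (x) x 200 (y) x 18 mm, 0.17 kg, lying flat and loose. Origin at the centre of its underside; x points across the joint towards the other half (the joint edge is at x = +32.5 mm, the outer long edge at -32.5 mm)
- half_b: the half farther from the robot, same size, lying 3 to 8 mm beyond the first and nearly parallel; joint edge at its x = -32.5 mm, outer long edge at +32.5 mm. The joint is shut when its origin lies 65 mm from that of the first half
- glue_bottle: white plastic glue bottle, 44 mm across, 105 mm high, a bystander; origin under its centre
- garlic_1: garlic bulb, 53 mm, a bystander; origin under its centre
- mug_2: white mug, 91 x 123 x 96 mm, a bystander; origin under its centre
- lemon_1: lemon, 83 x 58 x 58 mm, a bystander; origin under its centre

How it is judged:
By the outcome, as a careful person would: the job done as asked, in the order asked, and still so for the second after the job is handed in, while the arm keeps its last pose, push and grip.
It also fails if it takes over 72 s, if anything falls off the work surface, if the arm or the gripper's body presses on something with over 40 N, if the wrist force passes 120 N, or if a joint passes its speed limit or range.

### The arm

A 7-joint arm with a two-finger parallel gripper is mounted at the origin on a cart in front of the work surface, level with it; the furniture and walls round the work are solid. World frame = base frame: x ahead of the robot, y to its left, z up, the work surface at z = 0. Lengths are in m, angles in rad, forces in N, time in s.
With the tool pointing down it reaches from about 0.35 to 0.9 m from the base axis. Payload 8.1 kg.
Tool frame: the origin (TCP) lies on the centre line of the jaws, within the pads' length; the fingertips stand 19 mm ahead of it and the grasp point (between the pads) is the TCP (arm.tip_reach is the distance from the TCP to the fingertips, in m); z points along the fingers, y is the line along which they close (so a half turn about z gives the same grasp; the last joint's range is limited). The gripper opens to 92 mm and grips with 3 to 60 N. Pads are 19 mm wide; open, the fingers measure 130 mm over their backs; the gripper's body (75 mm by 190 mm) begins 47 mm behind the grasp point.
Start: joints at [-1.256, 0.434, 0.025, 1.573, -0.012, 1.134, -0.075], TCP at [0.254, 0.571, 0.246] pointing down, gripper open.
Joint ranges: [-2.62, 2.62], [-0.44, 2.09], [-1.27, 1.32], [0.08, 2.57], [-1.32, 4.46], [0.12, 2], [-2.74, 2.74]. Speed limits (rad/s): [2.22, 2.22, 3.01, 3.01, 3.14, 3.14, 3.14].

### API

Orientations are given as a rotation vector (axis times angle).
In Python, from cell import arm gives the robot as it stands.
- The arm moves only by the tool arm_command, never from a script. Its argument "targets" is a list that holds one entry, the list of rows, each a list of 6 numbers: the shift along the tool's x, y, z in m, then the turn, a rotation vector about the tool's x, y, z in rad. A call has 1 to 10 rows; each row shifts and turns the commanded pose from where the row before left it, along the tool's axes as they then stand; what a row does not reach is not made up. A row lasts 1/8 s, in which the tool goes at most 62.5 mm and 10.7 degrees, less where a joint would pass 70% of its speed; a pose out of reach is approached as far as the arm can. A call with a gripper value outside its range is refused whole. "jaw" is the finger opening in m, from 0 to 0.0918, set as the call begins (left out, the last holds). The fingers move at their own pace and stop on an object; "newtons" is the grip in N (left out, the last holds). Time passes only in rows, so rows that do not move let the fingers close. It gives the time, the measured TCP pose, the force, the opening and the grip force at its end, in the units of the state.
- arm.observe(): the state, without advancing time (a new reading comes with each control period).
- arm.get_image(name): name is "scene" or "side" or "wrist"; returns a dict with "pixels" (384x512x3 uint8, red, green, blue), "z_map" (384x512 float32, m along the optical axis (not along the pixel's ray), 0 where there is no reading), "fx", "fy", "cx", "cy" (pixels), "xyz" and "rotation" of the camera in the world; the wrist camera has in their place "T_tool_cam" (4x4, takes a point from camera to tool coordinates, whose origin is the TCP and whose axes are the flange's). Camera axes: x right, y down, z forward; pixel columns grow to the right and rows downward; lengths in m; the calibration is good to about 2 mm. The wrist camera is an equidistant fisheye: a pixel r from the principal point sees the ray r / f radians off the axis. A picture is of the moment at which its call begins: read the wrist's pose just before it.
- arm.sign_off(): hands the job in; it is judged then, once.
The state is a dict: "clock": time; "joints": joint angles; "dq": joint speeds; "joint_efforts": joint torques, N m; "position": TCP position; "ee_rot": TCP orientation; "force": force on the tool from outside, world axes, zero at the start; "ft_torque": the same for the moment, N m; "width": opening from 0.0 (shut) to 1.0 (fully open); "gripper_force": force on a finger pad.
Only numpy, scipy, OpenCV 4.12 (cv2) and the standard library are available. Lean on these libraries where they do the work, as an engineer would, in place of code of your own. Each camera call takes 0.05 s, during which the arm holds its last target. There are 200 camera calls.

## Working session

There is one attempt and no reset: what is moved stays moved. The work goes in short steps, Python scripts to look and compute and a tool call to move; the robot and the scene stay as the last step left them, time stands still between calls to the robot, and variables do not carry over. Pictures are saved under pics/ and viewed, at most 10 in all, crops included, and the job is handed in when it is done.

Besides the shell and the picture viewer there is one more tool, called after "Call:" as a command line: name --argument value ..., lists and objects as JSON in quotes. arm_command: Moves the arm, as the interface text tells. Its arguments: {"type":"object","properties":{"targets":{"type":"array","items":{"type":"array","items":{"type":"array","items":{"type":"number"}}}},"jaw":{"type":"number"},"newtons":{"type":"number"}},"required":["targets"]}

```bash
mkdir -p pics; ls
cat > h.py <<'E'
import numpy as np, cv2
from scipy.spatial.transform import Rotation as R
from cell import arm
def cloud(im):
    h,w=im["z_map"].shape; v,u=np.mgrid[:h,:w]; z=im["z_map"]
    c=np.stack([(u-im["cx"])/im["fx"]*z,(v-im["cy"])/im["fy"]*z,z],-1)
    Rm=np.array(im["rotation"]); Rm=Rm if Rm.shape==(3,3) else R.from_rotvec(Rm).as_matrix()
    p=c@Rm.T+np.array(im["xyz"]); p[z==0]=np.nan
    return p
def save(im,n): cv2.imwrite(n,cv2.cvtColor(im["pixels"],cv2.COLOR_RGB2BGR))
E
python3 - <<'E'
from h import *
a=arm.get_image("scene");b=arm.get_image("side")
np.savez("s0.npz",s=cloud(a),sp=a["pixels"],d=cloud(b),dp=b["pixels"])
m=np.hstack([a["pixels"],b["pixels"]]); m=cv2.resize(m,(800,300),interpolation=cv2.INTER_AREA)
save(a,"pics/a.png");save(b,"pics/b.png")
print(a["xyz"],b["xyz"],np.shape(a["rotation"]),arm.observe())
E
```

```text
pics
[-0.1187209  -0.37625233  1.03931889] [0.4451384  1.12137774 0.6073386 ] (3,) {'clock': 0.1, 'joints': array([-1.25560048,  0.43513385,  0.02498891,  1.57395669, -0.01163707,
        1.13398647, -0.07510429]), 'dq': array([ 0.00094435, -0.00120228,  0.00054039, -0.00267041, -0.00200092,
        0.00080908, -0.00066185]), 'joint_efforts': array([ 3.66402368e-03, -6.69133973e+01,  9.88188833e-01, -3.15147150e+01,
       -6.05150289e-02,  3.73821112e-02,  8.29488363e-05]), 'position': array([0.25346976, 0.57085492, 0.24505479]), 'ee_rot': array([-6.51629178e-01, -3.07308075e+00,  2.08333730e-03]), 'force': array([0.97070069, 0.15025455, 0.14824662]), 'ft_torque': array([-0.0333883 ,  0.03936436, -0.01542212]), 'gripper_force': 0.0, 'width': 1.0006861076851499}
```

View pics/a.png

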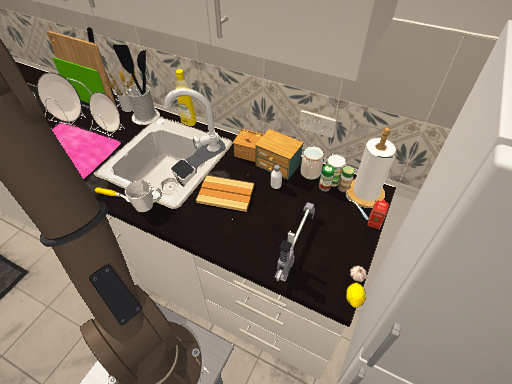

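View pics/b.png

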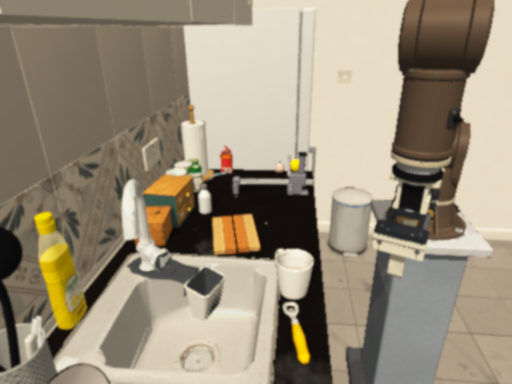

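The scene view shows the board at pixel (225,193) and the clamp from the grip at (286,260) to the far jaw at (309,210). The bottle is at (277,178), the mug at (140,195), and the garlic and lemon at (358,280). The side view shows the same layout, with the board at (236,235).

Run:
```python
from h import *
d=np.load("s0.npz")
for k in "sd":
    p=d[k];im=d[k+"p"];hsv=cv2.cvtColor(im,cv2.COLOR_RGB2HSV)
    z=p[...,2]
    m=(hsv[...,1]>90)&(hsv[...,0]>5)&(hsv[...,0]<28)&(hsv[...,2]>110)&(z>0.005)&(z<0.035)
    n,l,st,c=cv2.connectedComponentsWithStats(cv2.morphologyEx(m.astype(np.uint8),cv2.MORPH_CLOSE,np.ones((5,5))))
    for i in range(1,n):
        if st[i,4]>250:
            q=p[(l==i)&m]; r=cv2.minAreaRect((q[:,:2]*1000).astype(np.float32))
            print(k,"board",c[i],st[i],np.median(q,0),r)
    # tall things on counter
    g=(z>0.02)&(z<0.25)&(p[...,0]>0.2)&(p[...,0]<0.9)&(p[...,1]>-.8)&(p[...,1]<.6)
    n,l,st,c=cv2.connectedComponentsWithStats(g.astype(np.uint8))
    for i in range(1,n):
        if st[i,4]>40:
            q=p[l==i]; print(k,c[i].round(),st[i,4],np.nanmin(q,0).round(3),np.nanmax(q,0).round(3))
    # table level
    t=(hsv[...,2]<25)&(abs(z)<.03)&(p[...,0]>.35)&(p[...,0]<.7)&(abs(p[...,1])<.3); print(k,"table",np.median(z[t]))
```

```text
s board [225.24335664 192.75944056] [ 196  176   58   35 1430] [0.6221437  0.14458613 0.01593532] ((628.4739379882812, 147.7705841064453), (141.38677978515625, 202.5020294189453), 13.824743270874023)
s board [359.26149425 194.89942529] [330 179  55  28 348] [ 0.84379365 -0.3228359   0.0118524 ] ((867.7550048828125, -309.91009521484375), (201.5286407470703, 121.84381866455078), 87.83016967773438)
s [168. 103.] 97 [0.769 0.457 0.195] [0.797 0.509 0.25 ]
s [207. 130.] 517 [0.761 0.304 0.02 ] [0.86 0.4  0.25]
s [270. 154.] 1941 [ 0.737 -0.049  0.02 ] [0.9   0.231 0.127]
s [373. 170.] 1623 [ 0.826 -0.394  0.02 ] [ 0.9   -0.288  0.25 ]
s [327. 169.] 1287 [ 0.809 -0.279  0.02 ] [ 0.9   -0.065  0.119]
s [439. 312.] 7288 [ 0.343 -0.8    0.02 ] [ 0.9  -0.52  0.25]
s [141. 194.] 696 [0.392 0.329 0.02 ] [0.486 0.443 0.097]
s [378. 212.] 355 [ 0.725 -0.433  0.02 ] [ 0.777 -0.384  0.123]
s [291. 244.] 734 [ 0.365 -0.211  0.021] [ 0.688 -0.16   0.173]
s [358. 273.] 189 [ 0.49  -0.441  0.02 ] [ 0.537 -0.388  0.049]
s [356. 295.] 373 [ 0.396 -0.457  0.022] [ 0.475 -0.399  0.061]
s table -0.00278778249900391
d board [234.57124436 234.1521599 ] [ 213  215   47   39 1551] [0.62538794 0.17374219 0.01744874] ((628.75048828125, 150.91949462890625), (135.7499237060547, 206.39718627929688), 13.969322204589844)
d board [ 71.15229885 317.79885057] [ 53 300  34  29 348] [0.92483964 0.5679062  0.02044447] ((932.9998168945312, 551.205810546875), (69.12440490722656, 42.379051208496094), 50.261234283447266)
d board [300.35731415 343.75779376] [293 323  17  41 417] [0.4214322  0.57990414 0.01620551] ((421.8453063964844, 570.176513671875), (22.61728286743164, 98.46165466308594), 10.622499465942383)
d [219. 169.] 11018 [ 0.346 -0.664  0.02 ] [0.9   0.515 0.25 ]
d [279. 166.] 64 [ 0.491 -0.417  0.021] [ 0.537 -0.384  0.053]
d [293. 270.] 1412 [0.393 0.343 0.02 ] [0.487 0.447 0.097]
d table -0.0005019236706642616
```

Run:
```python
from h import *
d=np.load("s0.npz")
P=[]
for k in "sd":
    p=d[k].reshape(-1,3); c=d[k+"p"].reshape(-1,3)
    m=(p[:,0]>.34)&(p[:,0]<.71)&(p[:,1]>-.24)&(p[:,1]<-.13)
    q=p[m]
    b=q[(q[:,2]>.045)&(q[:,2]<.063)&(q[:,0]>.48)&(q[:,0]<.66)]
    f=np.polyfit(b[:,0],b[:,1],1); print(k,"bar",len(b),f,np.degrees(np.arctan(f[0])))
    t=q[q[:,2]>.09]; 
    for lo in (.09,.11,.13,.15,.165):
        s=t[(t[:,2]>=lo)&(t[:,2]<lo+.02)]
        if len(s): print(lo,len(s),s.min(0).round(3),s.max(0).round(3),np.median(s,0).round(3))
    j=q[(q[:,2]>.008)&(q[:,2]<.07)&(q[:,0]>.62)]; print("jaw",len(j),j.min(0).round(3),j.max(0).round(3))
o=arm.observe();print(R.from_rotvec(o["ee_rot"]).as_matrix().round(3))
im=arm.get_image("wrist");print(im["T_tool_cam"],im["fx"],im["cx"],im["cy"])
```

```text
s bar 107 [ 0.06514303 -0.22304966] 3.727154284579
0.09 38 [ 0.404 -0.207  0.09 ] [ 0.469 -0.183  0.109] [ 0.408 -0.199  0.1  ]
0.11 50 [ 0.403 -0.207  0.11 ] [ 0.468 -0.179  0.13 ] [ 0.408 -0.194  0.121]
0.13 53 [ 0.403 -0.207  0.13 ] [ 0.464 -0.183  0.15 ] [ 0.41  -0.195  0.14 ]
0.15 123 [ 0.398 -0.209  0.15 ] [ 0.471 -0.179  0.17 ] [ 0.418 -0.192  0.167]
0.165 95 [ 0.398 -0.208  0.165] [ 0.432 -0.179  0.173] [ 0.412 -0.193  0.168]
jaw 155 [ 0.62  -0.2    0.008] [ 0.688 -0.16   0.068]
d bar 162 [ 0.0433348  -0.20459602] 2.481348691279991
0.09 43 [ 0.407 -0.186  0.09 ] [ 0.469 -0.172  0.11 ] [ 0.422 -0.179  0.1  ]
0.11 44 [ 0.404 -0.186  0.11 ] [ 0.469 -0.171  0.129] [ 0.423 -0.178  0.12 ]
0.13 51 [ 0.404 -0.195  0.13 ] [ 0.47  -0.17   0.149] [ 0.423 -0.179  0.14 ]
0.15 63 [ 0.398 -0.201  0.151] [ 0.47  -0.169  0.17 ] [ 0.417 -0.179  0.164]
0.165 31 [ 0.398 -0.201  0.165] [ 0.429 -0.172  0.172] [ 0.414 -0.18   0.169]
jaw 168 [ 0.622 -0.185  0.008] [ 0.686 -0.152  0.066]
[[-0.914  0.406 -0.   ]
 [ 0.406  0.914 -0.001]
 [-0.    -0.001 -1.   ]]
[[-6.04263321e-04 -9.65663886e-01 -2.59793946e-01  6.97119719e-02]
 [ 9.99999144e-01 -8.85011653e-04  9.63690617e-04 -3.02811650e-04]
 [-1.16052190e-03 -2.59793141e-01  9.65663594e-01 -1.38527324e-01]
 [ 0.00000000e+00  0.00000000e+00  0.00000000e+00  1.00000000e+00]] 297.3186396354542 256.4684075230707 191.79755471617534
```

Call:
arm_command --targets '[[[-0.0286,-0.0393,-0.0022,0,0,0],[-0.0286,-0.0393,-0.0022,0,0,0],[-0.0286,-0.0393,-0.0022,0,0,0],[-0.0286,-0.0393,-0.0022,0,0,0],[-0.0286,-0.0393,-0.0022,0,0,0],[-0.0286,-0.0393,-0.0022,0,0,0],[-0.0286,-0.0393,-0.0022,0,0,0],[-0.0286,-0.0393,-0.0022,0,0,0]]]' --jaw 0.0918

```text
clock: 1.15
position: [0.3352, 0.1894, 0.2634]
ee_rot: [0.651, 3.073, 0.0]
force: [0.4, -0.7, -0.1]
width: 1.002
gripper_force: 0.0
```

Call:
arm_command --targets '[[[-0.0286,-0.0393,-0.0022,0,0,0],[-0.0286,-0.0393,-0.0022,0,0,0],[-0.0286,-0.0393,-0.0022,0,0,0],[-0.0286,-0.0393,-0.0022,0,0,0],[-0.0286,-0.0393,-0.0022,0,0,0],[-0.0286,-0.0393,-0.0022,0,0,0],[-0.0286,-0.0393,-0.0022,0,0,0],[-0.0286,-0.0393,-0.0022,0,0,0]]]'

```text
clock: 2.15
position: [0.4167, -0.1906, 0.2811]
ee_rot: [0.651, 3.073, 0.001]
force: [0.9, 0.6, 0.1]
width: 1.001
gripper_force: 0.0
```

Call:
arm_command --targets '[[[0,0,0,0,0,-0.158],[0,0,0,0,0,-0.158],[0,0,0,0,0,-0.158],[0,0,0,0,0,0],[0,0,0,0,0,0]]]'

```text
clock: 2.78
position: [0.4166, -0.1891, 0.2809]
ee_rot: [0.083, -3.14, -0.0]
force: [0.1, 0.6, 0.6]
width: 0.997
gripper_force: 0.0
```

```bash
cat >> h.py <<'E'
def to(x,y,z,yawdeg,o=None):
    """shift/turn in the tool frame to bring tool y to yawdeg, pointing down"""
    o=o or arm.observe(); M=R.from_rotvec(o["ee_rot"])
    t=np.radians(yawdeg); ty=np.array([np.cos(t),np.sin(t),0]);tz=np.array([0,0,-1.]);T=R.from_matrix(np.stack([np.cross(ty,tz),ty,tz],1))
    print("pos",o["position"].round(4),"shift",M.inv().apply(np.array([x,y,z])-o["position"]).round(4),"turn",(M.inv()*T).as_rotvec().round(4),"clock",o["clock"],"F",o["force"].round(1))
def wrist():
    o=arm.observe(); im=arm.get_image("wrist"); z=im["z_map"]; h,w=z.shape
    v,u=np.mgrid[:h,:w]; a=(u-im["cx"])/im["fx"];b=(v-im["cy"])/im["fy"]; r=np.hypot(a,b)+1e-9
    s=np.tan(np.minimum(r,1.5))/r; c=np.stack([a*s*z,b*s*z,z],-1)
    T=np.array(im["T_tool_cam"]); p=c@T[:3,:3].T+T[:3,3]
    p=p@R.from_rotvec(o["ee_rot"]).as_matrix().T+o["position"]; p[z==0]=np.nan
    return im,p,o
E
python3 - <<'E'
from h import *
im,p,o=wrist(); save(im,"pics/w1.png"); print(o["joints"].round(2)); to(.416,-.19,.135,93.1)
for n,c in (("butt",(p[...,2]>.16)&(p[...,2]<.18)),("bar",(p[...,2]>.05)&(p[...,2]<.063)&(p[...,0]>.48)&(p[...,0]<.64))):
    q=p[c&(abs(p[...,1]+.19)<.05)&(p[...,0]<.75)&(p[...,0]>.3)]; print(n,len(q))
    if len(q): 
        print(q.min(0).round(3),q.max(0).round(3),np.median(q,0).round(3),np.polyfit(q[:,0],q[:,1],1))
E
```

```text
[-0.28  0.12  0.67  1.95 -0.09  1.1   2.05]
pos [ 0.4166 -0.1891  0.2809] shift [ 0.0006 -0.0009  0.1459] turn [ 0.0001 -0.0001 -0.0009] clock 2.825 F [ 0.  -1.   0.3]
butt 1348
[ 0.398 -0.208  0.16 ] [ 0.471 -0.177  0.171] [ 0.415 -0.192  0.169] [ 0.0365389  -0.20739117]
bar 154
[ 0.521 -0.19   0.056] [ 0.606 -0.178  0.06 ] [ 0.583 -0.183  0.058] [ 0.04846685 -0.21151273]
```

View pics/w1.png

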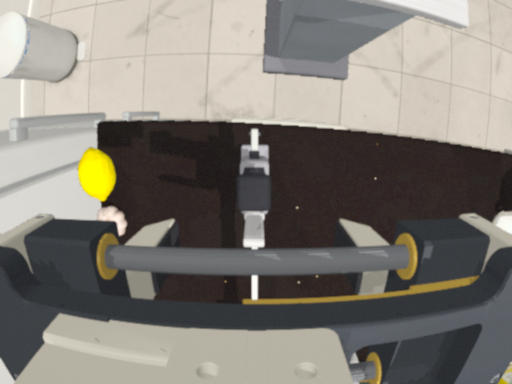

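The clamp's black butt is at (254,192), centred between the fingers, with the bar along column 255. I'm descending onto the grip and closing firmly.

Call:
arm_command --targets '[[[0,-0.002,0.03,0,0,0],[0,0,0.04,0,0,0],[0,0,0.04,0,0,0],[0,0,0.036,0,0,0],[0,0,0,0,0,0],[0,0,0,0,0,0]]]'

```text
clock: 3.58
position: [0.4173, -0.1915, 0.136]
ee_rot: [-0.086, 3.14, -0.001]
force: [-0.1, 0.5, 0.2]
width: 1.002
gripper_force: 0.0
```

Call:
arm_command --targets '[[[0,0,0,0,0,0],[0,0,0,0,0,0],[0,0,0,0,0,0],[0,0,0,0,0,0],[0,0,0,0,0,0],[0,0,0,0,0,0],[0,0,0,0,0,0],[0,0,0,0,0,0]]]' --jaw 0.0 --newtons 58

```text
clock: 4.58
position: [0.4167, -0.1912, 0.1349]
ee_rot: [0.088, -3.14, 0.0]
force: [0.6, -0.2, -1.4]
width: 0.303
gripper_force: 57.9
```

Call:
arm_command --targets '[[[0,0,-0.01,0,0,0],[0,0,-0.02,0,0,0],[0,0,-0.025,0,0,0],[0,0,-0.015,0,0,0],[0,0,0,0,0,0],[0,0,0,0,0,0]]]'

```text
clock: 5.32
position: [0.4163, -0.1908, 0.2043]
ee_rot: [0.089, -3.139, -0.001]
force: [0.2, -0.1, -4.6]
width: 0.303
gripper_force: 57.9
```

Run:
```python
from h import *
b=arm.get_image("side");p=cloud(b)
q=p[(p[...,0]>.34)&(p[...,0]<.72)&(p[...,1]>-.25)&(p[...,1]<-.12)&(p[...,2]>.02)&(p[...,2]<.26)]
for lo in np.arange(.44,.70,.02):
    s=q[(q[:,0]>lo)&(q[:,0]<lo+.02)]
    if len(s): print(lo.round(2),len(s),s.min(0).round(3),s.max(0).round(3))
im,w,o=wrist()
g=(w[...,2]<.035)&(w[...,2]>.008)&(w[...,0]>.45)&(w[...,0]<.8)&(w[...,1]>0)&(w[...,1]<.3);print(g.sum())
to(.49,.115,.205,103.9,o)
```

```text
0.44 120 [ 0.441 -0.195  0.072] [ 0.46  -0.16   0.258]
0.46 118 [ 0.46  -0.197  0.072] [ 0.477 -0.164  0.23 ]
0.48 27 [ 0.481 -0.188  0.112] [ 0.5   -0.178  0.128]
0.5 28 [ 0.5   -0.191  0.11 ] [ 0.52  -0.175  0.128]
0.52 24 [ 0.523 -0.187  0.109] [ 0.539 -0.175  0.13 ]
0.54 24 [ 0.543 -0.187  0.109] [ 0.559 -0.173  0.127]
0.56 25 [ 0.562 -0.187  0.11 ] [ 0.578 -0.172  0.127]
0.58 25 [ 0.581 -0.182  0.111] [ 0.598 -0.171  0.128]
0.6 25 [ 0.601 -0.183  0.109] [ 0.618 -0.17   0.127]
0.62 25 [ 0.62 -0.18  0.11] [ 0.637 -0.17   0.127]
0.64 49 [ 0.64  -0.193  0.073] [ 0.66  -0.155  0.131]
0.66 89 [ 0.661 -0.184  0.069] [ 0.679 -0.15   0.135]
0.68 18 [ 0.68  -0.178  0.071] [ 0.684 -0.152  0.133]
398
pos [ 0.4162 -0.1908  0.2041] shift [-0.0909  0.3012 -0.0009] turn [ 0.0007 -0.0015 -0.1864] clock 5.375 F [ 1.   0.2 -4.7]
```

Run:
```python
from h import *
d=np.load("s0.npz"); t=np.radians(13.9);c=np.array([.6286,.149])
for k in "sd":
    p=d[k].reshape(-1,3); q=p[:,:2]-c; xb=q@[np.cos(t),np.sin(t)]; yb=q@[-np.sin(t),np.cos(t)]
    for lo in range(-120,120,20):
        m=(xb>.05)&(xb<.3)&(yb>lo/1e3)&(yb<lo/1e3+.02)&(p[:,2]>.012)&(p[:,2]<.3)
        b=m&(xb>.078)
        print(k,lo,m.sum(), xb[b].min().round(3) if b.any() else None, "board far edge",np.percentile(xb[m&(xb<.078)],98).round(3) if (m&(xb<.078)).any() else None)
    for yl in (-.08,-.04,0,.04,.08):
        m=(abs(yb-yl)<.02)&(abs(xb)<.08)&(p[:,2]>.008)&(p[:,2]<.03)
        print(yl,np.percentile(xb[m],[1,99]).round(4))
    m=(abs(xb)<.06)&(abs(yb)<.13)&(p[:,2]>.01)&(p[:,2]<.03); print("y ends",np.percentile(yb[m],[.5,99.5]))
```

```text
s -120 175 0.165 board far edge None
s -100 145 0.172 board far edge 0.066
s -80 109 0.179 board far edge 0.067
s -60 141 0.199 board far edge 0.067
s -40 138 0.202 board far edge 0.068
s -20 137 0.202 board far edge 0.065
s 0 127 0.208 board far edge 0.065
s 20 33 0.214 board far edge 0.069
s 40 14 None board far edge 0.066
s 60 15 None board far edge 0.065
s 80 15 0.248 board far edge 0.065
s 100 132 0.226 board far edge None
-0.08 [-0.069   0.0654]
-0.04 [-0.0699  0.0648]
0 [-0.0696  0.064 ]
0.04 [-0.0686  0.0661]
0.08 [-0.0687  0.0646]
y ends [-0.10149034  0.09701778]
d -120 287 0.165 board far edge None
d -100 395 0.173 board far edge 0.066
d -80 225 0.178 board far edge 0.067
d -60 104 0.2 board far edge 0.067
d -40 118 0.204 board far edge 0.068
d -20 111 0.206 board far edge 0.068
d 0 127 0.209 board far edge 0.068
d 20 319 0.211 board far edge 0.066
d 40 21 None board far edge 0.067
d 60 22 None board far edge 0.067
d 80 26 0.28 board far edge 0.068
d 100 26 0.278 board far edge 0.068
-0.08 [-0.0648  0.0664]
-0.04 [-0.0661  0.0673]
0 [-0.0652  0.0681]
0.04 [-0.0659  0.0661]
0.08 [-0.0657  0.0674]
y ends [-0.09606966  0.103461  ]
```

Call:
arm_command --targets '[[[0,0,0,0,0,-0.06],[0,0,0,0,0,-0.066],[0,0,0,0,0,-0.06],[-0.005,0.03,0,0,0,0],[-0.01,0.05,0,0,0,0],[-0.01,0.06,0,0,0,0],[-0.01,0.06,0,0,0,0],[-0.01,0.05,0,0,0,0],[-0.005,0.03,0,0,0,0],[0,0,0,0,0,0]]]'

```text
clock: 6.68
position: [0.3976, 0.0949, 0.2043]
ee_rot: [0.386, -3.117, -0.0]
force: [-0.1, 0.4, -4.2]
width: 0.302
gripper_force: 58.0
```

Call:
arm_command --targets '[[[-0.02,0,0,0,0,0],[-0.03,0,0,0,0,0],[-0.03,0,0,0,0,0],[-0.015,0,0,0,0,0],[0,0,0,0,0,0],[0,0,0,0,0,0]]]'

```text
clock: 7.42
position: [0.4892, 0.1147, 0.2045]
ee_rot: [0.378, -3.117, 0.0]
force: [-0.2, 0.4, -4.5]
width: 0.304
gripper_force: 58.0
```

```bash
cat > chk.py <<'E'
from h import *
import sys
t=np.radians(13.9);c=np.array([.6286,.149])
for k in ("scene","side"):
    b=arm.get_image(k);p=cloud(b).reshape(-1,3);save(b,f"pics/{sys.argv[1]}_{k}.png")
    q=p[:,:2]-c; xb=q@[np.cos(t),np.sin(t)]; yb=q@[-np.sin(t),np.cos(t)]; z=p[:,2]
    z0=float(sys.argv[2])
    m=(abs(yb)<.03)&(xb>-.05)&(xb<.06)&(z>z0+.036)&(z<z0+.062)
    print(k,"bar",m.sum(),np.polyfit(xb[m],yb[m],1).round(4),np.polyfit(xb[m],z[m],1).round(4))
    hs=cv2.cvtColor(b["pixels"],cv2.COLOR_RGB2HSV).reshape(-1,3)
    g=(abs(yb)<.03)&(z>z0+.006)&(z<z0+.042)&(hs[:,1]<90)
    f=g&(xb>.06)&(xb<.18); n=g&(xb<-.06)&(xb>-.2)
    for s,mm in (("far",f),("near",n)): print(s,mm.sum(),"x",np.percentile(xb[mm],[2,98]).round(4),"y",np.percentile(yb[mm],[2,98]).round(4),"z",np.percentile(z[mm],[2,98]).round(4)) if mm.any() else 0
    w=(abs(yb)<.1)&(abs(xb)<.1)&(z>.008)&(z<.027)&(hs[:,1]>90)
    for yl in (-.08,-.05,.05,.08):
        mm=w&(abs(yb-yl)<.015); print("board",yl,np.percentile(xb[mm],[1,99]).round(4))
o=arm.observe(); to(.49,.115,.205,103.9,o); q=o["position"][:2]-c; print("tcp xb,yb",q@[np.cos(t),np.sin(t)],q@[-np.sin(t),np.cos(t)])
E
python3 chk.py c1 .07
```

```text
scene bar 19 [ 0.0189 -0.0038] [0.0564 0.1223]
far 52 x [0.0973 0.1206] y [-0.022   0.0168] z [0.0825 0.1115]
near 102 x [-0.1712 -0.0971] y [-0.0211  0.0054] z [0.0764 0.1107]
board -0.08 [-0.0699  0.0641]
board -0.05 [-0.0695  0.0644]
board 0.05 [-0.0678 -0.0619]
board 0.08 [-0.0708 -0.0155]
side bar 221 [-0.0054  0.0044] [-0.0035  0.1197]
far 112 x [0.0786 0.1264] y [0.0023 0.0237] z [0.0763 0.1114]
near 278 x [-0.1697 -0.0841] y [-0.0077  0.0241] z [0.0765 0.1116]
board -0.08 [-0.0653  0.0665]
board -0.05 [-0.0648  0.0671]
board 0.05 [-0.0651  0.0664]
board 0.08 [-0.0654  0.0673]
pos [0.4894 0.115  0.2049] shift [-0.0006 -0.0002 -0.0001] turn [ 0.0003 -0.0008 -0.0007] clock 7.525 F [-0.3 -0.4 -4.7]
tcp xb,yb -0.14329232117964527 0.00048213929169486333
```

Call:
arm_command --targets '[[[0,0,0.015,0,0,0],[0,0,0.02,0,0,0],[0,0,0.015,0,0,0],[0,0,0.01,0,0,0],[0,0,0.005,0,0,0],[0,0,0.0035,0,0,0],[0,0,0,0,0,0],[0,0,0,0,0,0]]]'

```text
clock: 8.52
position: [0.4907, 0.1155, 0.1368]
ee_rot: [-0.379, 3.118, 0.0]
force: [-0.2, 0.2, -5.7]
width: 0.298
gripper_force: 58.0
```

```bash
python3 chk.py c2 0
```

```text
scene bar 19 [ 0.0198 -0.0035] [0.0546 0.0522]
far 51 x [0.0981 0.12  ] y [-0.0214  0.0174] z [0.0076 0.0408]
near 93 x [-0.1679 -0.0883] y [-0.0211  0.0044] z [0.0066 0.0402]
board -0.08 [-0.0693  0.0636]
board -0.05 [-0.0688  0.0652]Traceback (most recent call last):
  File "chk.py", line 16, in <module>
    mm=w&(abs(yb-yl)<.015); print("board",yl,np.percentile(xb[mm],[1,99]).round(4))
                                             ~~~~~~~~~~~~~^^^^^^^^^^^^^^^
    return _quantile_unchecked(
        a, q, axis, out, overwrite_input, method, keepdims, weights)
    return _ureduce(a,
                    func=_quantile_ureduce_func,
    ...<5 lines>...
                    overwrite_input=overwrite_input,
                    method=method)
    r = func(a, **kwargs)
    result = _quantile(arr,
                       quantiles=q,
    ...<2 lines>...
                       out=out,
                       weights=wgt)
    slices_having_nans = np.isnan(arr[-1, ...])
                                  ~~~^^^^^^^^^
IndexError: index -1 is out of bounds for axis 0 with size 0
```

Call:
arm_command --targets '[[[0,0,0.0015,0,0,0],[0,0,0.001,0,0,0],[0,0,0,0,0,0],[0,0,0,0,0,0]]]'

```text
clock: 9.07
position: [0.4906, 0.1154, 0.1348]
ee_rot: [-0.379, 3.118, 0.001]
force: [-3.3, -0.7, 7.8]
width: 0.298
gripper_force: 58.0
```

```bash
sed -i 's/mm=w&(abs(yb-yl)<.015); print/mm=w\&(abs(yb-yl)<.015); mm.sum()>5 and print/' chk.py; python3 chk.py c2 0
```

```text
scene bar 22 [ 0.0157 -0.0031] [0.0703 0.0495]
far 54 x [0.0919 0.123 ] y [-0.0207  0.0193] z [0.0075 0.0411]
near 90 x [-0.1724 -0.086 ] y [-0.0211  0.0029] z [0.0061 0.0415]
board -0.08 [-0.0679  0.0665]
board -0.05 [-0.0689  0.0665]
board 0.08 [-0.0697 -0.0213]
side bar 204 [0.0029 0.0048] [0.0023 0.0506]
far 101 x [0.0669 0.1278] y [0.0047 0.0233] z [0.0077 0.0418]
near 264 x [-0.1679 -0.0822] y [-0.0041  0.0244] z [0.0064 0.0413]
board -0.08 [-0.0636  0.066 ]
board 0.05 [-0.065   0.0666]
board 0.08 [-0.0653  0.0673]
pos [0.4906 0.1154 0.1348] shift [ 0.0006 -0.0003 -0.0702] turn [ 0.0006  0.0008 -0.0007] clock 9.175 F [-3.8 -1.7  8.3]
tcp xb,yb -0.14203066955260152 0.0005837967901660386
```

View pics/c2_side.png

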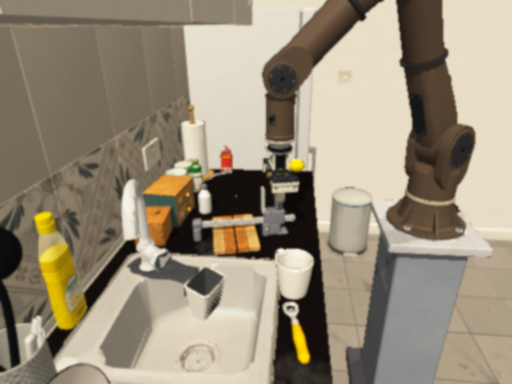

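The clamp stands astride the board with the bar at about (245,222), the far jaw at (198,235) and the housing at (275,222). I'm releasing, rising and turning 90° for the pump grasp.

Call:
arm_command --targets '[[[0,0,-0.001,0,0,0],[0,0,0,0,0,0],[0,0,0,0,0,0],[0,0,0,0,0,0],[0,0,-0.02,0,0,0],[0,0,-0.03,0,0,0],[0,0,-0.03,0,0,0],[0,0,0,0,0,0]]]' --jaw 0.0918 --newtons 20

```text
clock: 10.18
position: [0.4917, 0.1158, 0.2168]
ee_rot: [-0.379, 3.115, 0.002]
force: [0.5, 0.1, -0.0]
width: 0.997
gripper_force: 0.0
```

Call:
arm_command --targets '[[[0,0,0,0,0,0.1745],[0,0,0,0,0,0.1745],[0,0,0,0,0,0.1745],[0,0,0,0,0,0.1745],[0,0,0,0,0,0.1745],[0,0,0,0,0,0.1745],[0,0,0,0,0,0.1745],[0,0,0,0,0,0.1745],[0,0,0,0,0,0.1745],[0,0.021,0,0,0,0]]]'

```text
clock: 11.42
position: [0.5096, 0.1205, 0.214]
ee_rot: [-1.939, -2.47, 0.002]
force: [0.8, 0.1, 0.3]
width: 0.998
gripper_force: 0.0
```

Run:
```python
from h import *
im,p,o=wrist(); save(im,"pics/w2.png")
t=np.radians(13.9);c=np.array([.6286,.149]); q=p[...,:2]-c
xb=q@[np.cos(t),np.sin(t)]; yb=q@[-np.sin(t),np.cos(t)]; z=p[...,2]
for n,lo,hi in (("butt",.164,.18),("mid",.12,.157)):
    m=(z>lo)&(z<hi)&(xb>-.2)&(xb<-.05)&(abs(yb)<.05)
    if m.any(): print(n,m.sum(),np.percentile(xb[m],[1,50,99]).round(4),np.percentile(yb[m],[1,50,99]).round(4))
    g=c+(-.121)*np.array([np.cos(t),np.sin(t)])
to(g[0],g[1],.135,13.9,o); print(o["joints"].round(2))
```

```text
butt 2122 [-0.1587 -0.1421 -0.1262] [-0.0136  0.0027  0.0161]
mid 661 [-0.1531 -0.1312 -0.087 ] [-0.0062  0.0108  0.0151]
pos [0.5096 0.1205 0.214 ] shift [-0.0009  0.0015  0.079 ] turn [-0.002  -0.0002 -0.0028] clock 11.425 F [0.8 0.1 0.3]
[-0.92  0.36  0.78  1.9  -0.3   1.    0.23]
```

View pics/w2.png

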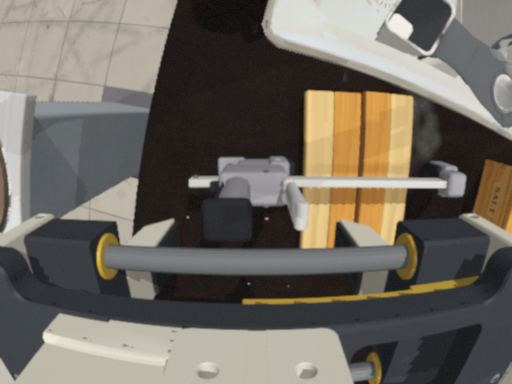

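The wrist view shows the butt at (228,218), the trigger at (297,205) and the far jaw at (453,180), beyond the board (303–413), so both jaws are outside its edges. I'm descending round the grip and trigger.

Call:
arm_command --targets '[[[0,0.0015,0.02,0,0,0],[0,0,0.03,0,0,0],[0,0,0.02,0,0,0],[0,0,0.009,0,0,0],[0,0,0,0,0,0],[0,0,0,0,0,0]]]'

```text
clock: 12.22
position: [0.5127, 0.1208, 0.1365]
ee_rot: [1.936, 2.473, 0.001]
force: [0.2, 0.6, -0.7]
width: 0.999
gripper_force: 0.0
```

Call:
arm_command --targets '[[[0,0,0,0,0,0],[0,0,0,0,0,0],[0,0,0,0,0,0],[0,0,0,0,0,0],[0,0,0,0,0,0],[0,0,0,0,0,0],[0,0,0,0,0,0],[0,0,0,0,0,0]]]' --jaw 0.0 --newtons 20

```text
clock: 13.22
position: [0.5123, 0.1208, 0.1361]
ee_rot: [-1.937, -2.474, -0.0]
force: [-2.7, -0.4, 5.4]
width: 0.491
gripper_force: 19.8
```

Call:
arm_command --targets '[[[0,0,0,0,0,0],[0,0,0,0,0,0],[0,0,0,0,0,0],[0,0,0,0,0,0],[0,0,0,0,0,0],[0,0,0,0,0,0]]]' --jaw 0.076

```text
clock: 13.98
position: [0.5116, 0.1207, 0.1356]
ee_rot: [-1.936, -2.473, 0.002]
force: [-0.7, -0.3, 0.7]
width: 0.826
gripper_force: 0.0
```

```bash
python3 chk.py p1 0
```

```text
scene bar 72 [ 0.0021 -0.0019] [0.0111 0.0525]
far 53 x [0.063  0.1082] y [-0.0209  0.0154] z [0.0069 0.041 ]
near 95 x [-0.1687 -0.0888] y [-0.0206  0.0049] z [0.0061 0.0414]
board -0.08 [-0.0696  0.0655]
board -0.05 [-0.0685  0.0642]
side bar 207 [0.0011 0.0051] [-0.0002  0.0506]
far 108 x [0.0744 0.119 ] y [0.0041 0.0244] z [0.0064 0.0416]
near 264 x [-0.1644 -0.0787] y [-0.0063  0.0241] z [0.0065 0.0415]
board -0.08 [-0.0639  0.0661]
board 0.05 [-0.0649  0.0665]
board 0.08 [-0.0654  0.0673]
pos [0.5119 0.1208 0.1358] shift [-0.0004 -0.0227 -0.0692] turn [-5.000e-04 -6.000e-04 -1.571e+00] clock 14.075 F [-0.4  0.3 -0.4]
tcp xb,yb -0.12009897949639897 0.0006432364915715174
```

Call:
arm_command --targets '[[[0,0,0,0,0,0],[0,0,0,0,0,0],[0,0,0,0,0,0],[0,0,0,0,0,0],[0,0,0,0,0,0],[0,0,0,0,0,0],[0,0,0,0,0,0],[0,0,0,0,0,0]]]' --jaw 0.0 --newtons 20

```text
clock: 15.08
position: [0.5121, 0.1208, 0.1361]
ee_rot: [-1.937, -2.473, 0.0]
force: [-2.1, -0.9, 5.8]
width: 0.486
gripper_force: 19.7
```

```bash
python3 chk.py p2 0
```

```text
scene bar 74 [ 0.0016 -0.0021] [-0.0034  0.0529]
far 55 x [0.0815 0.1096] y [-0.0205  0.0182] z [0.0066 0.0412]
near 90 x [-0.1596 -0.0794] y [-0.0209  0.0048] z [0.0061 0.0413]
board -0.08 [-0.0699  0.067 ]
board -0.05 [-0.0688  0.0659]
side bar 205 [0.0048 0.005 ] [0.0039 0.0505]
far 101 x [0.0731 0.1128] y [0.0032 0.0249] z [0.0079 0.0414]
near 262 x [-0.1596 -0.0722] y [-0.007   0.0243] z [0.0067 0.0417]
board -0.08 [-0.0639  0.066 ]
board 0.05 [-0.0651  0.0664]
board 0.08 [-0.0654  0.0674]
pos [0.5121 0.1208 0.136 ] shift [-0.0003 -0.0229 -0.0689] turn [-0.000e+00 -3.000e-04 -1.571e+00] clock 15.175 F [-1.8 -1.2  5.9]
tcp xb,yb -0.11986822419838065 0.0006221948318029172
```

Call:
arm_command --targets '[[[0,0,0,0,0,0],[0,0,0,0,0,0],[0,0,0,0,0,0],[0,0,0,0,0,0],[0,0,0,0,0,0],[0,0,0,0,0,0]]]' --jaw 0.076

```text
clock: 15.92
position: [0.512, 0.1208, 0.1358]
ee_rot: [-1.936, -2.473, 0.0]
force: [0.1, 0.6, 0.7]
width: 0.828
gripper_force: 0.0
```

Call:
arm_command --targets '[[[0,0,0,0,0,0],[0,0,0,0,0,0],[0,0,0,0,0,0],[0,0,0,0,0,0],[0,0,0,0,0,0],[0,0,0,0,0,0],[0,0,0,0,0,0],[0,0,0,0,0,0]]]' --jaw 0.0

```text
clock: 16.92
position: [0.5124, 0.1208, 0.1361]
ee_rot: [1.937, 2.474, 0.0]
force: [0.0, 0.3, 4.2]
width: 0.487
gripper_force: 19.4
```

Call:
arm_command --targets '[[[0,0,0,0,0,0],[0,0,0,0,0,0],[0,0,0,0,0,0],[0,0,0,0,0,0],[0,0,0,0,0,0],[0,0,0,0,0,0]]]' --jaw 0.076

```text
clock: 17.68
position: [0.5122, 0.1208, 0.1358]
ee_rot: [-1.937, -2.474, 0.0]
force: [2.7, 0.6, -2.7]
width: 0.826
gripper_force: 1.3
```

Call:
arm_command --targets '[[[0,0,0,0,0,0],[0,0,0,0,0,0],[0,0,0,0,0,0],[0,0,0,0,0,0],[0,0,0,0,0,0],[0,0,0,0,0,0],[0,0,0,0,0,0],[0,0,0,0,0,0]]]' --jaw 0.0

```text
clock: 18.68
position: [0.512, 0.1207, 0.1361]
ee_rot: [-1.936, -2.473, 0.0]
force: [-0.9, -0.6, 5.2]
width: 0.49
gripper_force: 19.8
```

```bash
python3 chk.py p4 0
```

```text
scene bar 75 [ 0.0041 -0.0022] [0.0156 0.0528]
far 34 x [0.061  0.0829] y [-0.0209  0.013 ] z [0.0144 0.0416]
near 92 x [-0.1608 -0.0755] y [-0.0206  0.0051] z [0.0061 0.0417]
board -0.08 [-0.0703  0.0585]
board -0.05 [-0.0702  0.0584]
side bar 206 [-0.003   0.0051] [-0.0028  0.0506]
far 83 x [0.0643 0.0889] y [0.0129 0.025 ] z [0.0064 0.0413]
near 261 x [-0.1787 -0.0724] y [-0.0067  0.0238] z [0.0066 0.0418]
board -0.08 [-0.0645  0.0595]
board 0.05 [-0.0665  0.0605]
board 0.08 [-0.0663  0.0603]
pos [0.512  0.1207 0.1361] shift [-0.0003 -0.0227 -0.0689] turn [-1.0000e-04 -6.0000e-04 -1.5711e+00] clock 18.775 F [-1.  -0.5  4.6]
tcp xb,yb -0.12000965405797362 0.0005948158972912799
```

Call:
arm_command --targets '[[[0,0,0,0,0,0],[0,0,0,0,0,0],[0,0,0,0,0,0],[0,0,0,0,0,0],[0,0,0,0,0,0],[0,0,0,0,0,0]]]' --jaw 0.076

```text
clock: 19.52
position: [0.5122, 0.1208, 0.1359]
ee_rot: [-1.937, -2.474, -0.0]
force: [3.4, 0.8, 3.1]
width: 0.829
gripper_force: 1.8
```

Call:
arm_command --targets '[[[0,0,0,0,0,0],[0,0,0,0,0,0],[0,0,0,0,0,0],[0,0,0,0,0,0],[0,0,0,0,0,0],[0,0,0,0,0,0],[0,0,0,0,0,0],[0,0,0,0,0,0]]]' --jaw 0.0

```text
clock: 20.52
position: [0.5128, 0.1209, 0.1367]
ee_rot: [1.937, 2.473, 0.002]
force: [0.5, 0.3, 11.2]
width: 0.53
gripper_force: 20.3
```

Call:
arm_command --targets '[[[0,0,0,0,0,0],[0,0,0,0,0,0],[0,0,0,0,0,0],[0,0,0,0,0,0],[0,0,0,0,0,0],[0,0,0,0,0,0]]]' --jaw 0.078

```text
clock: 21.28
position: [0.512, 0.1208, 0.1357]
ee_rot: [-1.936, -2.473, 0.001]
force: [3.9, 1.2, 0.2]
width: 0.851
gripper_force: 1.6
```

Call:
arm_command --targets '[[[0,0,0,0,0,0],[0,0,0,0,0,0],[0,0,0,0,0,0],[0,0,0,0,0,0],[0,0,0,0,0,0],[0,0,0,0,0,0],[0,0,0,0,0,0],[0,0,0,0,0,0]]]' --jaw 0.0

```text
clock: 22.28
position: [0.5109, 0.1205, 0.136]
ee_rot: [-1.936, -2.472, 0.002]
force: [-5.2, -0.1, 8.7]
width: 0.624
gripper_force: 20.7
```

```bash
python3 chk.py p6 0; python3 -c "
from h import *
im,p,o=wrist(); save(im,'pics/w6.png')"
```

```text
scene bar 92 [-0.034  -0.0027] [-0.0237  0.0526]
far 9 x [0.0606 0.0729] y [-0.0207 -0.0165] z [0.0067 0.0414]
near 85 x [-0.1701 -0.092 ] y [-0.0213  0.0036] z [0.0067 0.0416]
board -0.08 [-0.0805  0.0479]
board -0.05 [-0.0798  0.0476]
side bar 212 [0.0624 0.0059] [-0.0124  0.051 ]
far 61 x [0.0613 0.0782] y [0.0169 0.0251] z [0.008 0.041]
near 246 x [-0.1647 -0.0799] y [-0.0057  0.0247] z [0.0066 0.0418]
board -0.08 [-0.0751  0.0492]
board 0.05 [-0.077   0.0482]
board 0.08 [-0.0776  0.0495]
pos [0.5108 0.1205 0.136 ] shift [-0.0003 -0.0217 -0.069 ] turn [-1.2000e-03 -2.6000e-03 -1.5714e+00] clock 22.375 F [-5.3  0.1  8.8]
tcp xb,yb -0.12116587591972458 0.0006217739367199407
```

View pics/w6.png

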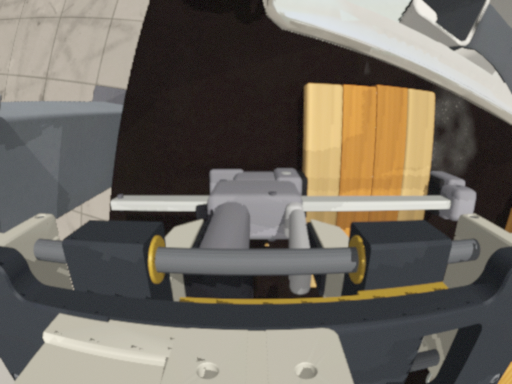

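View pics/p6_side.png

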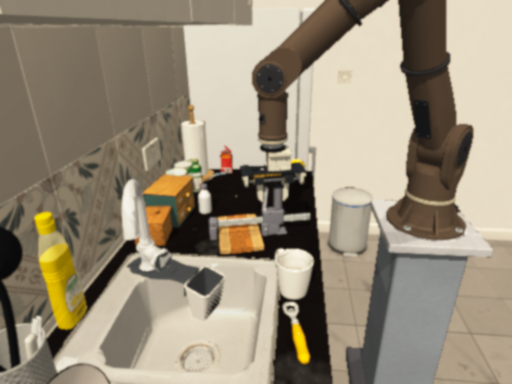

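The gap has closed: the joint line at column 377 is only a thin line, and the jaws press both edges. The last pull stalled early, at 57 mm, under about 20 N. I'm handing in now.

```bash
python3 -c "
from cell import arm
o=arm.observe();print(o['width'],o['gripper_force'],o['force']);print(arm.sign_off())"
```

```text
0.6241024902105734 20.655273234006017 [-5.50470578 -1.09040978  8.40460661]
the job is handed in; nothing more can be done
None
```

The job is handed in: the clamp stands astride the middle of the board, the halves are drawn together with the last pull stalling well before its stop, and the gripper is still holding the trigger at about 20 N (22 of 72 s used).

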